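# Finish the spacer stack on the kitting stand

### The job

Two spacer stacks have been started on the two-post stand, one with a wide collar and one with a narrow collar. Finish the one with the wide collar: take the medium ring that stands on edge in the black holder and lower it down that post until it lies fully home, flat on the wide collar, then lower the loose bushing down the same post until it sits fully home on the medium ring. Guide each one gently down rather than letting it fall down the post, let go, and leave the narrow collar, the bottle, the elbow fitting and the wrench where they are.

Things in the scene. Friction and masses are not known exactly. Their poses are not given: they have to be found in the camera images.
- stand: Fixed dark steel plate, 100 (x) by 220 (y) by 10 mm thick, lying on the bench, with two upright steel posts on it. Origin: centre of its underside. Both posts are alike: 24 mm diameter, 62 mm tall above the plate (top 72 mm above the bench), of which the top 12 mm taper to a 10 mm wide flat tip.
- post_left (a point): Foot of one post: on its axis, at the plate's upper face (10 mm above the bench). At +65 mm along the stand's y.
- post_right (a point): Foot of the other post, likewise. At -65 mm along the stand's y.
- wide_collar: Plain steel ring, outside diameter 76 mm, bore 28 mm, 12 mm tall, already home on one of the two posts (which one varies). Origin: centre of the ring (mid-height, on its axis); z is its axis.
- narrow_collar: Plain steel ring, outside diameter 44 mm, bore 28 mm, 12 mm tall, already home on the other post. Origin: centre of the ring; z is its axis. Bystander: to be left alone.
- medium_ring: Plain steel ring, outside diameter 60 mm, bore 28 mm, 14 mm thick, 0.15 to 0.3 kg. It starts standing on edge in the holder, its top 66 mm above the bench. Origin: centre of the ring; z is its axis (level at the start, along the holder's x). Either face may be up in the end.
- bushing: Plain steel tube, outside diameter 44 mm, bore 28 mm, 24 mm tall, 0.1 to 0.22 kg, standing upright alone on the bench. Origin: its centre; z is its axis. Either end may be up.
- holder: Fixed black plastic holder, 60 (x) by 100 (y) mm, 20 mm high, with a slot along its y, 17 mm wide and floored 6 mm above the bench; the medium ring stands in its middle, face to the slot's side walls. Origin: centre of its underside.
- sealant: White bottle, 44 mm diameter, 110 mm tall, a bystander. Origin: centre of its underside.
- elbow: Steel pipe fitting, about 50 mm, a bystander lying on the bench. Origin: its underside.
- wrench: Wrench, 200 mm long, lying on the bench, a bystander. Origin: under its middle.
There are look-alikes about, which are no part of the job. There is more than one size of the stand; the job needs the largest.

How it is judged:
By the outcome, as a careful person would: the job done as asked, in the order asked, and still so for the second after the job is handed in, with the robot touching nothing.
It also fails if it takes over 72 s, if anything falls off the work surface, if the arm or the gripper's body presses on something with over 40 N, if the wrist force passes 120 N, or if a joint passes its speed limit or range.

### The arm

A 6-joint arm with a two-finger parallel gripper is mounted at the origin on the work surface. World frame = base frame: x ahead of the robot, y to its left, z up, the work surface at z = 0. Lengths are in m, angles in degrees, forces in N, time in s.
With the tool pointing down it reaches from about 0.25 to 0.725 m from the base axis. Payload 9.7 kg.
Tool frame: the origin (TCP) lies between the finger pads; the fingertips stand 19 mm ahead of it and the grasp point (between the pads) is the TCP; z points along the fingers, y is the line along which they close (so a half turn about z gives the same grasp; the last joint's range is limited). The gripper opens to 85 mm and grips with 20 to 120 N. Pads are 22 mm wide; open, the fingers measure 114 mm over their backs; the gripper's body (76 mm by 85 mm) begins 54 mm behind the grasp point. The pads swing forward as they close: fully open they stand 13 mm farther back than shut.
Start: joints at [-71.963, 4.979, 10.078, 95.1, 0, 90], TCP at [0.17, -0.523, 0.25] pointing down, gripper open.
Joint ranges: [-179.16, 179.16], [-48.56, 103.87], [-65.8, 70.77], [-126.05, 130.52], [-82.76, 87.17], [-180, 180]. Speed limits (degrees/s): [127.2, 127.2, 147.25, 180, 180, 180].

### API

Orientations are given as [roll, pitch, yaw] about the fixed x, y, z axes, in that order (R = Rz(yaw) Ry(pitch) Rx(roll)).
In Python, from workcell import bot gives the robot as it stands. The module is installed in compiled form; this text tells all that it offers.
- The arm moves only by the shell command python3 -m crank 'ROWS' [OPENING] [FORCE]. ROWS is JSON, a list that holds one entry, the list of rows, each a list of 6 numbers: the shift along the world's x, y, z as a fraction of full scale, then the turn, a rotation vector about the world's x, y, z as a fraction of full scale. In form: [[[x, y, z, wx, wy, wz], ...]]. A call has 1 to 20 rows; each row shifts and turns the commanded pose from where the row before left it; what a row does not reach is not made up. Full scale, the value 1, is 20 mm for a shift and 0.12 rad for a turn. A row lasts 1/12 s, in which the tool goes at most 41.7 mm and 7.16 degrees, less where a joint would pass 70% of its speed; a pose out of reach is approached as far as the arm can. A call with a number of a shift or a turn outside -1 to 1 is refused whole. A call with a gripper value outside its range is refused whole. OPENING is the opening, from 0 (shut) to 1 (fully open), set as the call begins (- or left out, the last holds). The fingers move at their own pace and stop on an object; FORCE is the grip in N (left out, the last holds). Time passes only in rows, so rows that do not move let the fingers close. It gives the time, the measured TCP pose, the force, the opening and the grip force at its end, in the units of the state.
- bot.get_obs(): the state, without advancing time (a new reading comes with each control period).
- bot.camera(name): name is "scene" or "top" or "wrist"; returns the picture (384x512x3 uint8, red, green, blue); there is no depth.
- bot.camera_model(name): a dict with "vertical_fov" (degrees; the focal length in pixels is half the picture's height over the tangent of half this angle, whatever the lens; pixels are square), "cx", "cy" (the principal point, pixels), "R" (3x3) and "t" (3): a world point X has camera coordinates R X + t. Camera axes: x right, y down, z forward; pixel columns grow to the right and rows downward; lengths in m; the calibration is good to about 2 mm. The wrist camera is an equidistant fisheye: a pixel r from the principal point sees the ray r / f radians off the axis. A picture is of the moment at which its call begins: read the wrist's pose just before it. camera_model takes no time and is no camera call; for the wrist camera it gives the pose at the moment of the call.
- bot.job_done(): hands the job in; it is judged then, once.
The state is a dict: "time": time; "q": joint angles; "qd": joint speeds; "joint_efforts": joint torques, N m; "ee_pos": TCP position; "tcp_rot": TCP orientation; "wrist_force": force on the tool from outside, world axes, zero at the start; "torque": the same for the moment, N m; "opening": finger opening in m; "grasp_force": force on a finger pad.
Only numpy, scipy, OpenCV 4.12 (cv2) and the standard library are available. Lean on these libraries where they do the work, as an engineer would, in place of code of your own. Each camera call takes 0.05 s, during which the arm holds its last target. There are 200 camera calls.

## Working session

There is one attempt and no reset: what is moved stays moved. The work goes in short steps, Python scripts to look and compute and a shell command to move; the robot and the scene stay as the last step left them, time stands still between calls to the robot, and variables do not carry over. Pictures are saved under pics/ and viewed, at most 10 in all, crops included, and the job is handed in when it is done.

```bash
mkdir -p pics; python3 - <<'E'
from workcell import bot
import cv2,numpy as np
o=bot.get_obs();print(o)
for n in("scene","top"):
    m=bot.camera_model(n);print(n,m)
    cv2.imwrite(f"pics/{n}0.png",cv2.resize(bot.camera(n)[...,::-1],(800,600),interpolation=cv2.INTER_CUBIC))
    cv2.imwrite(f"pics/{n}0raw.png",bot.camera(n)[...,::-1])
E
```

```text
{'time': 0.0, 'q': array([-7.19632388e+01,  5.01263068e+00,  1.00360909e+01,  9.51001932e+01,
       -8.50859573e-04,  8.99992092e+01]), 'qd': array([-0.0877032 , -0.03763716, -0.0320152 ,  0.11509018,  0.04353214,
       -0.01224842]), 'joint_efforts': array([-8.41813307e-04, -5.20382988e+01,  4.64809513e+01,  1.60295691e-02,
       -3.11749474e-06, -1.84142834e-06]), 'ee_pos': array([ 0.1702302 , -0.52278593,  0.24958303]), 'tcp_rot': array([-1.79923267e+02,  8.49799799e-04,  1.80375531e+01]), 'wrist_force': array([0.68868706, 0.22991574, 0.59396796]), 'torque': array([ 0.05432342, -0.05507719, -0.00439235]), 'grasp_force': 0.0, 'opening': 0.08531355411963921}
scene {'vertical_fov': 54.877776705245545, 'cx': 252.3079970846227, 'cy': 183.28760666235675, 'R': array([[-0.08218465,  0.99659575, -0.00652667],
       [ 0.72050242,  0.05488936, -0.69127666],
       [-0.68856513, -0.06151481, -0.72256072]]), 't': array([-0.03503878, -0.3154951 ,  1.38008839])}
top {'vertical_fov': 52.55998625720985, 'cx': 247.63787436386272, 'cy': 186.06158266912638, 'R': array([[-0.01131257, -0.99986671,  0.01177248],
       [-0.98385332,  0.00902679, -0.17874886],
       [ 0.17861876, -0.0136045 , -0.9838243 ]]), 't': array([0.07561732, 0.4829107 , 1.13733493])}
```

View pics/top0.png

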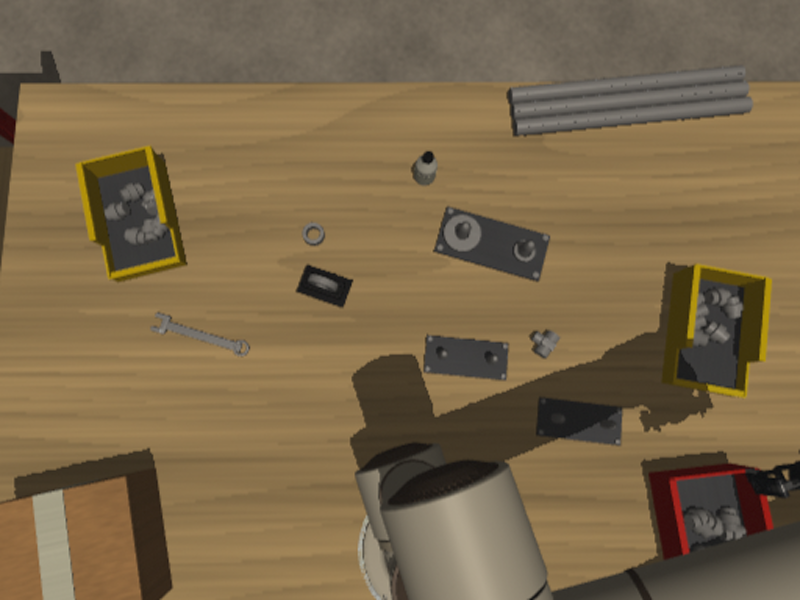

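View pics/scene0.png

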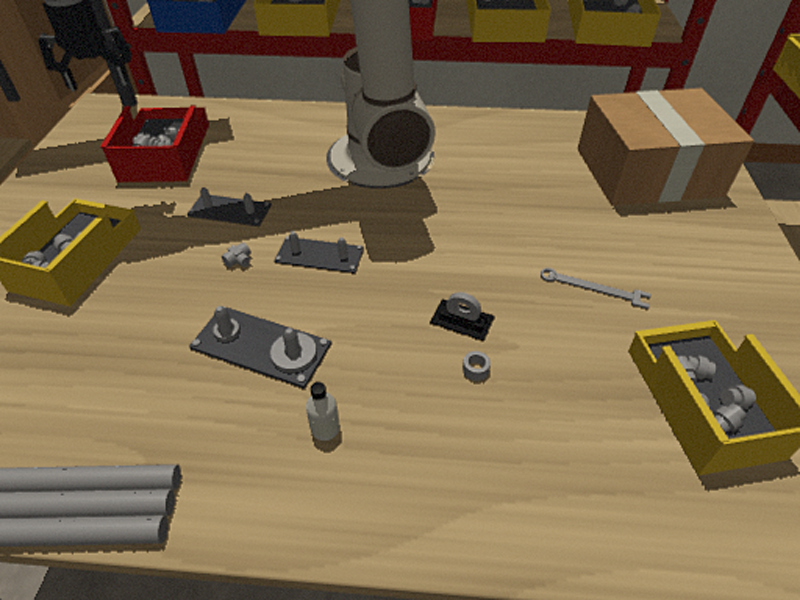

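The top view (800x600) shows the largest stand at (492,243). The wide collar's post is at (463,230), the narrow one at (524,247), the holder with the ring at (325,285) and the bushing at (313,233). The scene view shows the same things: wide collar (293,350), ring (463,305), bushing (477,367). Next I measure by mask and triangulate.

```bash
cat > h.py <<'E'
import numpy as np,cv2
from workcell import bot
def ray(m,p,fish=False):
    f=192/np.tan(np.radians(m['vertical_fov']/2)); d=np.array([p[0]-m['cx'],p[1]-m['cy']])/f
    if fish:
        r=np.linalg.norm(d)+1e-12; v=np.r_[d/r*np.sin(r),np.cos(r)]
    else: v=np.r_[d,1]
    R=np.array(m['R']);return -R.T@m['t'],R.T@v/np.linalg.norm(v)
def plane(m,p,z,fish=False):
    c,v=ray(m,p,fish);return c+v*(z-c[2])/v[2]
def tri(rs):
    A=sum(np.eye(3)-np.outer(v,v) for c,v in rs);b=sum((np.eye(3)-np.outer(v,v))@c for c,v in rs)
    X=np.linalg.solve(A,b);return X,[np.linalg.norm(np.cross(X-c,v)) for c,v in rs]
def proj(m,X,fish=False):
    f=192/np.tan(np.radians(m['vertical_fov']/2));c=np.array(m['R'])@X+m['t']
    if not fish:return f*c[:2]/c[2]+[m['cx'],m['cy']]
    r=np.hypot(*c[:2]);return f*np.arctan2(r,c[2])*c[:2]/r+[m['cx'],m['cy']]
E
python3 - <<'E'
from h import *
T=bot.camera_model('top');S=bot.camera_model('scene');k=.64
for n,p,s,z in [('posttipW',(463,229),(292,330),.072),('posttipN',(525,246),(222,311),.072),('bush top',(314,232),(477,359),.024),('ringtop',(324,280),(464,293),.066),('holder',(325,286),(463,318),.02)]:
    p=np.array(p)*k;s=np.array(s)*k
    print(n,plane(T,p,z).round(4),plane(S,s,z).round(4),[np.round(a,4) for a in tri([ray(T,p),ray(S,s)])])
# holder orientation: dark mask
im=cv2.imread('pics/top0raw.png');g=im.max(2)
m=np.zeros_like(g);m[165:200,185:230]=(g[165:200,185:230]<40)*255
c=max(cv2.findContours(m,0,2)[0],key=cv2.contourArea)
b=cv2.boxPoints(cv2.minAreaRect(c));print('holder corners',[plane(T,q,.02)[:2].round(4) for q in b],cv2.contourArea(c))
print(bot.camera_model('wrist'))
E
```

```text
posttipW [ 0.5983 -0.0774  0.072 ] [ 0.6085 -0.0764  0.072 ] [array([ 0.601 , -0.079 ,  0.0627]), array([0.0003, 0.0003])]
posttipN [ 0.5635 -0.1958  0.072 ] [ 0.5778 -0.1986  0.072 ] [array([ 0.5674, -0.2016,  0.0595]), array([0.0027, 0.0027])]
bush top [0.6083 0.2154 0.024 ] [0.6067 0.2192 0.024 ] [array([0.6079, 0.2172, 0.0254]), array([0.0019, 0.0019])]
ringtop [0.5014 0.1908 0.066 ] [0.5018 0.1951 0.066 ] [array([0.5015, 0.193 , 0.0655]), array([0.0021, 0.0021])]
holder [0.4985 0.193  0.02  ] [0.5178 0.1971 0.02  ] [array([0.502 , 0.1966, 0.0016]), array([0.0019, 0.0019])]
holder corners [array([0.4894, 0.2476]), array([0.5424, 0.2309]), array([0.5108, 0.1404]), array([0.4582, 0.1576])] 495.0
{'vertical_fov': 65.70646984690485, 'cx': 254.45221278509877, 'cy': 189.42563745648658, 'R': array([[ 3.10195034e-01, -9.50672738e-01, -6.21344283e-04],
       [-9.02776654e-01, -2.94771732e-01,  3.13215484e-01],
       [-2.97948577e-01, -9.65969528e-02, -9.49681881e-01]]), 't': array([-0.54924391, -0.0406334 ,  0.38058069])}
```

```bash
python3 -m crank '[[[0.8,1,0,0,0,-0.27],[0.8,1,0,0,0,-0.27],[0.8,1,0,0,0,-0.27],[0.8,1,0,0,0,-0.27],[0.8,1,0,0,0,-0.27],[0.8,1,0,0,0,-0.27],[0.8,1,0,0,0,-0.27],[0.8,1,0,0,0,-0.27],[0.8,1,0,0,0,-0.27],[0.8,1,0,0,0,-0.27],[0.8,1,0,0,0,-0.27],[0.8,1,0,0,0,-0.27],[0.8,1,0,0,0,-0.27],[0.8,1,0,0,0,-0.27],[0.8,1,0,0,0,-0.27],[0.8,1,0,0,0,-0.27],[0.8,1,0,0,0,-0.27],[0.8,1,0,0,0,-0.27],[0.8,1,0,0,0,-0.27],[0.8,1,0,0,0,-0.27]]]' 1 40
python3 -m crank '[[[0.5,1,-0.3,0,0,0],[0.5,1,-0.3,0,0,0],[0,0,0,0,0,0],[0,0,0,0,0,0]]]'
python3 - <<'E'
from h import *
import pickle
m=bot.camera_model('wrist');i=bot.camera('wrist')[...,::-1];cv2.imwrite('pics/w1raw.png',i);pickle.dump(m,open('w1.pkl','wb'))
cv2.imwrite('pics/w1.png',cv2.resize(i,(800,600),interpolation=cv2.INTER_CUBIC));print(bot.get_obs()['ee_pos'],bot.get_obs()['tcp_rot'])
E
```

```text
time: 1.87
ee_pos: [0.4845, -0.1426, 0.2502]
tcp_rot: [-179.0, 0.0, -16.8]
wrist_force: [-0.0, -0.3, 1.2]
opening: 0.0855
grasp_force: 0.0
time: 2.2
ee_pos: [0.4966, -0.1274, 0.2375]
tcp_rot: [-178.0, 0.1, -15.4]
wrist_force: [-0.3, -0.6, 0.8]
opening: 0.0856
grasp_force: 0.0
[ 0.49657821 -0.12770619  0.23798293] [-1.78053262e+02  6.52482103e-02 -1.53881626e+01]
```

View pics/w1.png

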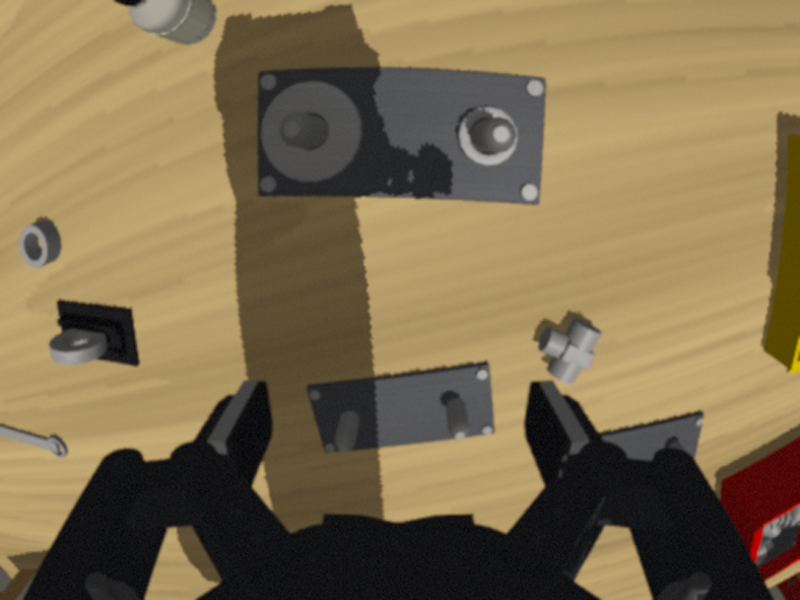

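The wrist view shows the wide collar centred at (311,131) with its post tip at (290,128). The narrow collar is at (488,135), and the stand's corners are at (260,72), (545,79), (540,203) and (259,195).

```bash
python3 - <<'E'
from h import *
import pickle
m=pickle.load(open('w1.pkl','rb'));k=.64
P=lambda p,z:plane(m,np.array(p)*k,z,True)
c=np.array([P(p,.010) for p in [(260,72),(545,79),(540,203),(259,195)]]);print('stand',c.round(4)[:,:2],c.mean(0))
y=(c[0]+c[3]-c[1]-c[2])[:2];y/=np.linalg.norm(y);print('yaxis',y,'posts',c.mean(0)[:2]+.065*y,c.mean(0)[:2]-.065*y)
e=np.array([P(p,.022) for p in[(261,132),(362,132),(311,82),(311,182)]]);print('collar',e.mean(0),np.linalg.norm(e[0]-e[1]),np.linalg.norm(e[2]-e[3]))
print('tip',P((289,128),.072),'tipN',P((502,134),.072))
T=bot.camera_model('top')
X,r=tri([ray(T,np.array((463,229))*k),ray(m,np.array((289,128))*k,True)]);print('tip tri',X,r)
X,r=tri([ray(T,np.array((463.5,233))*k),ray(m,np.array((311,131.5))*k,True)]);print('collar tri',X,r)
X,r=tri([ray(T,np.array((314,232))*k),ray(m,np.array((38,244))*k,True)]);print('bush tri',X,r)
o=bot.get_obs();print(o['q'])
E
```

```text
stand [[ 0.6654 -0.0556]
 [ 0.6022 -0.2629]
 [ 0.5093 -0.2363]
 [ 0.5724 -0.0267]] [ 0.58733111 -0.14538796  0.01      ]
yaxis [0.28976089 0.95709907] posts [ 0.60616557 -0.08317652] [ 0.56849666 -0.2075994 ]
collar [ 0.60579027 -0.0832596   0.022     ] 0.07608222118728451 0.07471838020295127
tip [ 0.60759609 -0.08085274  0.072     ] tipN [ 0.56862484 -0.2073573   0.072     ]
tip tri [ 0.60626937 -0.07842571  0.05593281] [np.float64(0.003487085251706434), np.float64(0.003487085251706374)]
collar tri [ 0.60465195 -0.0845769   0.02414235] [np.float64(0.0010033483980169395), np.float64(0.0010033483980170107)]
bush tri [0.60874856 0.2158462  0.017936  ] [np.float64(0.0011987546568685793), np.float64(0.001198754656868728)]
[-15.43212857  -0.334163     3.20268857  93.60359416   1.94668726
 179.95600865]
```

```bash
python3 -m crank '[[[0,0.8,0,0,0,1],[0,0.8,0,0,0,1],[0,0.8,0,0,0,1],[0,0.8,0,0,0,1],[0,0.8,0,0,0,1],[0,0.8,0,0,0,1],[0,0.8,0,0,0,1],[0,0.8,0,0,0,1],[0,0.8,0,0,0,1],[0,0.8,0,0,0,1],[0,0.8,0,0,0,1],[0,0.8,0,0,0,1],[0,0.8,0,0,0,1],[0,0.8,0,0,0,1],[0,0.8,0,0,0,1],[0,0.8,0,0,0,1],[0,0.8,0,0,0,1],[0,0.8,0,0,0,1],[0,0.8,0,0,0,1],[0,0.8,0,0,0,1]]]'
python3 -m crank '[[[0,0,0,0,0,1],[0,0,0,0,0,1],[0,0,0,0,0,1],[0,0,0,0,0,1],[0,0,0,0,0,1],[0,0,0,0,0,0.7],[0,0,0,0,0,0],[0,0,0,0,0,0],[0,0,0,0,0,0]]]'
```

```text
time: 3.92
ee_pos: [0.497, 0.1925, 0.2388]
tcp_rot: [-178.1, 0.0, 122.4]
wrist_force: [0.1, -1.3, -0.5]
opening: 0.0851
grasp_force: 0.0
time: 4.67
ee_pos: [0.4971, 0.1921, 0.2385]
tcp_rot: [-178.0, 0.0, 161.1]
wrist_force: [0.1, 0.1, 0.6]
opening: 0.0851
grasp_force: 0.0
```

```bash
python3 -m crank '[[[-0.7,0,-1,0.28,-0.095,0],[-0.7,0,-1,0,0,0],[0,0,-0.5,0,0,0],[0,0,0,0,0,0],[0,0,0,0,0,0]]]'
python3 - <<'E'
from h import *
import pickle
m=bot.camera_model('wrist');i=bot.camera('wrist')[...,::-1];cv2.imwrite('pics/w2raw.png',i);pickle.dump(m,open('w2.pkl','wb'))
cv2.imwrite('pics/w2.png',cv2.resize(i,(800,600),interpolation=cv2.INTER_CUBIC));print(bot.get_obs()['ee_pos'],bot.get_obs()['tcp_rot'])
E
```

```text
time: 5.08
ee_pos: [0.4694, 0.1925, 0.1886]
tcp_rot: [179.9, 0.0, 161.3]
wrist_force: [-0.2, -0.0, -0.1]
opening: 0.0852
grasp_force: 0.0
[0.46978179 0.19263625 0.18915536] [1.79908392e+02 6.97955618e-02 1.61308086e+02]
```

View pics/w2.png

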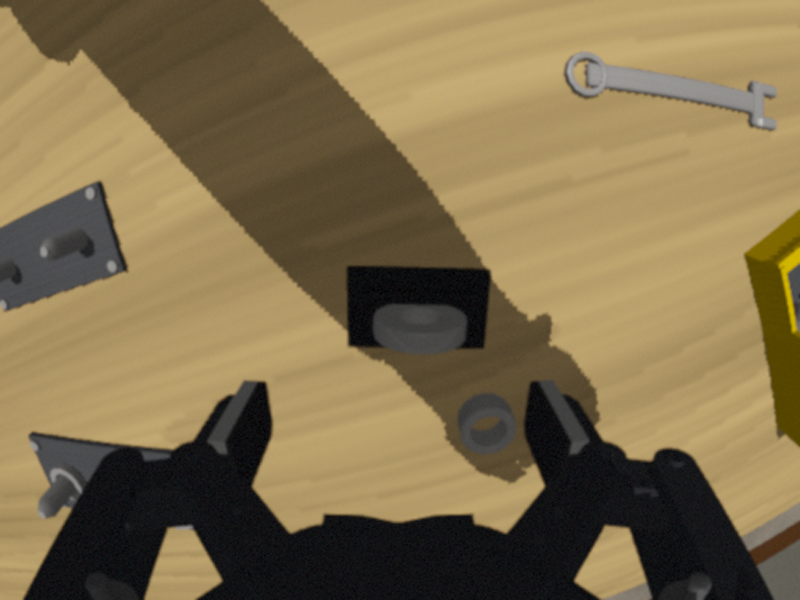

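The wrist view shows the holder's top corners at (348,267), (490,271), (485,348) and (347,346). The ring spans columns 373–467 near row 326, and the bushing's top is at about (487,420).

```bash
python3 - <<'E'
from h import *
import pickle
m=pickle.load(open('w2.pkl','rb'));k=.64
P=lambda p,z:plane(m,np.array(p)*k,z,True)
c=np.array([P(p,.020) for p in [(348,267),(490,271),(485,348),(347,346)]]);print('holder',c.round(4)[:,:2],c.mean(0))
for a,b in((0,1),(3,2)):
  d=c[b]-c[a];print(np.degrees(np.arctan2(d[0],d[1])),np.linalg.norm(d))
a,b=P((373,327),.036),P((467,327),.036);print('ring',a,b,(a+b)/2,np.linalg.norm(a-b))
i=cv2.imread('pics/w2raw.png');g=i.max(2);print(g[195:230:2,225:315:5])
T=bot.camera_model('top')
print('bush',P((487,421),.024),tri([ray(m,np.array((487,421))*k,True),ray(T,np.array((313.5,232.5))*k)]))
t=np.array([.5,.193,.066]);print(proj(m,t,True)/k)
# ring rim: lower (far) edge vs top view for height
print('ringtri',tri([ray(m,np.array((420,327))*k,True),ray(T,np.array((324,282))*k)]))
E
```

```text
holder [[0.4558 0.1639]
 [0.4881 0.2516]
 [0.541  0.2339]
 [0.5084 0.1433]] [0.49831218 0.19813086 0.02      ]
20.236526457814474 0.09346707222912166
19.780762351965524 0.09627735645282749
ring [0.49484532 0.16814987 0.036     ] [0.51441846 0.22559951 0.036     ] [0.50463189 0.19687469 0.036     ] 0.06069241074698335
[[ 14  11  11  11  24  56  57  57  55  50  48  43  43  18  12   8  11  16]
 [ 13  12  11  21  59  65  60  66  71  70  66  60  61  54  16  15  18  17]
 [ 12  17  19  37  62  61  65  70  73  74  75  68  61  62  37  19  17  10]
 [ 16  12  11  55  60  62  63  71  75  75  72  64  59  64  58  14  17  16]
 [ 15  14  10  59  63  60  63  72  75  77  72  65  61  61  62  15  11  21]
 [ 16  18  15  62  63  62  61  70  73  74  73  62  59  62  64  15  15  27]
 [ 12  19  16  62  63  62  63  65  69  68  65  62  60  61  65  12  14  31]
 [ 11  17  14  62  66  65  63  63  63  62  62  63  64  65  65  16  16  34]
 [ 14   6  16  61  69  72  69  63  61  60  62  62  65  71  65  15   9  44]
 [ 18  13  12  62  67  72  72  70  72  71  72  70  70  71  65  18  16  43]
 [ 12  11  15  58  70  71  69  
[... 181 characters left out ...]
 17   9  70]
 [ 85  40  33  31  55  70  72  73  71  72  72  75  73  68  28  13  14  78]
 [173  98  86  81  82  77  70  75  74  75  76  78  70  78  67  67  68  84]
 [178 157  89  88  85  85  83  79  77  77  76  77  85  92  90  91  88  88]
 [172 176 129  84  88  87  88  91  87  86  90  90  92  92  92  90  88  87]
 [170 172 167 102  99  90  89  91  93  91  92  93  92  91  87  86  85  87]]
bush [0.59847453 0.22040658 0.024     ] (array([0.61364284, 0.21968247, 0.0022067 ]), [np.float64(0.0008777299291868667), np.float64(0.0008777299291868803)])
[413.83410795 341.54153645]
ringtri (array([0.50545807, 0.19521089, 0.030919  ]), [np.float64(0.0015425875686827565), np.float64(0.0015425875686827682)])
```

```bash
python3 -m crank '[[[0.5,0.1,0,0,0,-0.19],[0.5,0.1,0,0,0,0],[0.5,0.05,-0.8,0,0,0],[0,0,-1,0,0,0],[0,0,-1,0,0,0],[0,0,-1,0,0,0],[0,0,-1,0,0,0],[0,0,-1,0,0,0],[0,0,-0.8,0,0,0],[0,0,-0.7,0,0,0],[0,0,0,0,0,0],[0,0,0,0,0,0]]]'
python3 -m crank '[[[0,0,0,0,0,0],[0,0,0,0,0,0],[0,0,0,0,0,0],[0,0,0,0,0,0],[0,0,0,0,0,0],[0,0,0,0,0,0],[0,0,0,0,0,0],[0,0,0,0,0,0]]]' 0 50
```

```text
time: 6.13
ee_pos: [0.4997, 0.1976, 0.0421]
tcp_rot: [180.0, -0.0, 160.0]
wrist_force: [-0.2, 0.2, 0.6]
opening: 0.0852
grasp_force: 0.0
time: 6.8
ee_pos: [0.5001, 0.1978, 0.0442]
tcp_rot: [179.8, 0.2, 160.0]
wrist_force: [-0.3, -1.1, 4.7]
opening: 0.0584
grasp_force: 52.6
```

```bash
python3 -m crank '[[[0,0,0.5,0,0,0],[0,0,0.5,0,0,0],[0,0,1,0,0,0],[0,0,1,0,0,0],[0,0,1,0,0,0],[0,0,1,0,0,0],[0,0,1,0,0,0],[0,-0.5,0,0,0,-1],[0,-0.5,0,0,0,-1],[0,-0.5,0,0,0,-1],[0,-0.5,0,0,0,-1],[0,-0.5,0,0,0,-1],[0,-0.5,0,0,0,-1],[0,-0.5,0,0,0,-1],[0,-0.5,0,0,0,-1],[0,-0.5,0,0,0,-1],[0,-0.5,0,0,0,-1],[0,-0.5,0,0,0,-1],[0,-0.5,0,0,0,-1],[0,-0.4,0,0,0,-1]]]'
python3 -m crank '[[[0,0,0,0,0,-1],[0,0,0,0,0,-1],[0,0,0,0,0,-1],[0,0,0,0,0,-1],[0,0,0,0,0,-1],[0,0,0,0,0,-1],[0,0,0,0,0,-1],[0,0,0,0,0,-0.4],[0,0,0,0,0,0],[0,0,0,0,0,0]]]'
python3 -c "
from h import *
print(bot.get_obs()['q'])
cv2.imwrite('pics/w3.png',bot.camera('wrist')[...,::-1])"
```

```text
time: 8.47
ee_pos: [0.4992, 0.0689, 0.1636]
tcp_rot: [179.9, -0.0, 70.3]
wrist_force: [1.0, 1.0, -1.1]
opening: 0.0585
grasp_force: 54.3
time: 9.3
ee_pos: [0.4992, 0.0696, 0.1632]
tcp_rot: [179.9, -0.0, 19.9]
wrist_force: [-0.2, -0.7, -2.2]
opening: 0.0584
grasp_force: 54.3
[ 7.96959478e+00 -2.22647260e+00 -6.89642608e+00  8.52851138e+01
 -6.64409481e-02  1.68065229e+02]
```

View pics/w3.png

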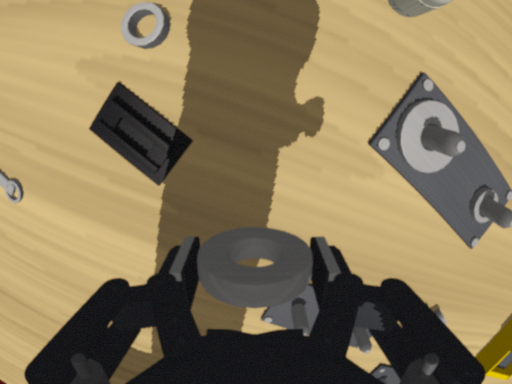

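```bash
python3 -m crank '[[[0,0,-0.5,0.325,-0.893,0],[0,0,-0.5,0.325,-0.893,0],[0,0,-0.5,0.325,-0.893,0],[0,0,-0.5,0.325,-0.893,0],[0,0,-0.5,0.325,-0.893,0],[0,0,-0.5,0.325,-0.893,0],[0,0,-0.5,0.325,-0.893,0],[0,0,-0.5,0.325,-0.893,0],[0,0,-0.5,0.325,-0.893,0],[0,0,-0.8,0,0,0],[0,0,-0.7,0,0,0],[0,0,0,0,0,0],[0,0,0,0,0,0]]]'
python3 -m crank '[[[0,0,-0.4,0,0,0],[0,0,-0.4,0,0,0],[0,0,0,0,0,0],[0,0,0,0,0,0]]]'; python3 -c "
from h import *
print(bot.get_obs()['q'])"
```

```text
time: 10.43
ee_pos: [0.5278, 0.0649, 0.0676]
tcp_rot: [-178.9, -56.2, 19.7]
wrist_force: [-0.6, -0.7, -1.0]
opening: 0.0583
grasp_force: 55.3
time: 10.77
ee_pos: [0.5332, 0.0643, 0.0562]
tcp_rot: [-178.9, -55.9, 19.7]
wrist_force: [-0.1, 0.7, -1.5]
opening: 0.0581
grasp_force: 55.3
[ -2.61131209 -40.49214323 -65.73996467  11.18752086  19.44918201
 166.96209444]
```

```bash
python3 -m crank '[[[1,0.2,0,0,0,0],[1,0.2,0,0,0,0],[1,0,0,0,0,0],[0,0,0,0,0,0],[0,0,-0.5,0,0,0],[0,0,-0.5,0,0,0],[0,0,0,0,0,0],[0,0,0,0,0,0]]]';python3 -c "
from h import *
print(bot.get_obs()['q'])"
```

```text
time: 11.43
ee_pos: [0.5929, 0.0723, 0.0358]
tcp_rot: [-178.8, -55.9, 19.7]
wrist_force: [0.4, -0.4, -1.5]
opening: 0.0581
grasp_force: 55.3
[ -1.03744408 -24.07965879 -59.79069359   0.44182565  18.17690875
 167.96669644]
```

```bash
python3 -m crank '[[[0,0,-0.2,0,0,0],[0,0,-0.2,0,0,0],[0,0,0,0,0,0],[0,0,0,0,0,0]]]';python3 -m crank '[[[0,0,-0.07,0,0,0],[0,0,-0.07,0,0,0],[0,0,0,0,0,0]]]'
```

```text
time: 11.77
ee_pos: [0.5941, 0.0722, 0.0292]
tcp_rot: [-178.9, -56.1, 19.7]
wrist_force: [-3.0, 0.4, 3.4]
opening: 0.0582
grasp_force: 55.7
time: 12.02
ee_pos: [0.5951, 0.0723, 0.0281]
tcp_rot: [-179.0, -56.2, 19.8]
wrist_force: [-4.9, -1.1, 9.5]
opening: 0.0587
grasp_force: 56.1
```

```bash
python3 -m crank '[[[0,0,0,0,0,0],[0,0,0,0,0,0],[0,0,0,0,0,0],[0,0,0,0,0,0],[0,0,0,0,0,0],[0,0,0,0,0,0],[0,0,0,0,0,0],[0,0,0,0,0,0]]]' 1
python3 -m crank '[[[0,0,0.5,0,0,0],[0,0,1,0,0,0],[0,0,1,0,0,0],[0,0,1,-0.32,0.89,0],[0,0,1,-0.32,0.89,0],[0,0,1,-0.32,0.89,0],[-1,0,1,-0.32,0.89,0],[-1,0,1,-0.32,0.89,0],[-1,0,0,-0.32,0.89,0],[-1,0,0,-0.32,0.89,0],[-0.5,0,0,-0.32,0.89,0],[0,0,0,-0.325,0.893,0],[0,0,0,0,0,0],[0,0,0,0,0,0]]]'
python3 -c "
from h import *
import pickle
m=bot.camera_model('wrist');i=bot.camera('wrist')[...,::-1]
print(bot.get_obs()['q']);pickle.dump(m,open('w4.pkl','wb'))
cv2.imwrite('pics/w4raw.png',i);cv2.imwrite('pics/w4.png',cv2.resize(i,(800,600),interpolation=cv2.INTER_CUBIC))"
```

```text
time: 12.68
ee_pos: [0.5934, 0.0722, 0.025]
tcp_rot: [-178.8, -55.9, 19.7]
wrist_force: [0.3, -0.7, 0.6]
opening: 0.0855
grasp_force: 0.0
time: 13.85
ee_pos: [0.5064, 0.0727, 0.1655]
tcp_rot: [-178.9, 0.6, 19.7]
wrist_force: [-0.3, 0.1, 1.5]
opening: 0.0855
grasp_force: 0.0
[  7.64516463  -0.65328262  -4.97797397  86.26724549   0.96648284
 167.961483  ]
```

View pics/w4.png

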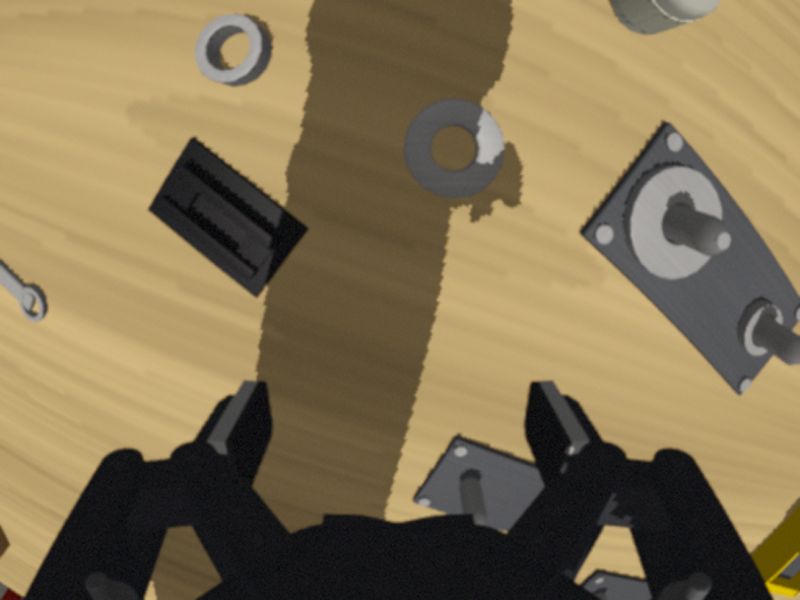

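The ring now lies flat at (454,148). The bushing's top face is at (229,48), and the wide collar is at about (676,222) with its post tip at (716,240).

```bash
python3 - <<'E'
from h import *
import pickle
m=pickle.load(open('w4.pkl','rb'));w1=pickle.load(open('w1.pkl','rb'));k=.64;T=bot.camera_model('top')
P=lambda p,z:plane(m,np.array(p)*k,z,True)
e=np.array([P(p,.014) for p in[(404,148),(504,148),(454,98),(454,198)]]);print('ring',e.round(4).tolist(),e.mean(0))
print('bush',P((228.5,48),.024),'tri w4/w1',tri([ray(m,np.array((228.5,48))*k,True),ray(w1,np.array((38.5,244))*k,True)]),tri([ray(m,np.array((228.5,48))*k,True),ray(T,np.array((313.5,232))*k)]))
print('collar',P((676,222),.022),tri([ray(m,np.array((676,222))*k,True),ray(w1,np.array((311,131.5))*k,True)]))
print('tip',P((719,241),.072),tri([ray(m,np.array((719,241))*k,True),ray(w1,np.array((288,128))*k,True)]))
E
```

```text
ring [[0.5813, 0.0991, 0.014], [0.6027, 0.0442, 0.014], [0.6195, 0.0821, 0.014], [0.5637, 0.0613, 0.014]] [0.59179379 0.07168578 0.014     ]
bush [0.60778854 0.21722764 0.024     ] tri w4/w1 (array([0.60864826, 0.22382205, 0.00926183]), [np.float64(0.00044383268111685987), np.float64(0.00044383268111657565)]) (array([0.60758635, 0.21618078, 0.02634518]), [np.float64(6.438995935347777e-06), np.float64(6.4389959352901866e-06)])
collar [ 0.60695666 -0.07982059  0.022     ] (array([ 0.60674787, -0.08274429,  0.01756866]), [np.float64(0.0005824285675725329), np.float64(0.0005824285675725404)])
tip [ 0.60550819 -0.07969507  0.072     ] (array([ 0.6066974 , -0.0801453 ,  0.07160897]), [np.float64(0.0011459202546405616), np.float64(0.0011459202546406017)])
```

```bash
python3 -m crank '[[[0.9,0,-0.5,-0.12,-0.136,0],[0.9,0,-0.5,0,0,0],[0.9,0,-0.5,0,0,0],[0.9,0,-0.5,0,0,0],[0.7,-0.05,-0.5,0,0,0],[0,0,-1,0,0,0],[0,0,-1,0,0,0],[0,0,-1,0,0,0],[0,0,-0.9,0,0,0],[0,0,-0.7,0,0,0],[0,0,-0.3,0,0,0],[0,0,0,0,0,0],[0,0,0,0,0,0],[0,0,0,0,0,0]]]'
python3 -m crank '[[[0,0,0,0,0,0],[0,0,0,0,0,0],[0,0,0,0,0,0],[0,0,0,0,0,0],[0,0,0,0,0,0],[0,0,0,0,0,0],[0,0,0,0,0,0],[0,0,0,0,0,0]]]' 0 50
```

```text
time: 15.07
ee_pos: [0.5922, 0.0712, 0.0217]
tcp_rot: [179.9, -0.4, 19.7]
wrist_force: [0.4, -0.3, 0.9]
opening: 0.0854
grasp_force: 0.0
time: 15.73
ee_pos: [0.592, 0.0713, 0.0216]
tcp_rot: [179.9, -0.3, 19.7]
wrist_force: [-5.5, -0.5, 11.9]
opening: 0.0576
grasp_force: 50.6
```

```bash
python3 -m crank '[[[0,0,0.5,0,0,0],[0,0,1,0,0,0],[0,0,1,0,0,0],[0,0,1,0,0,0],[0,0,1,0,0,0],[0,0,0.7,0,0,0],[0.1,-1,0,0,0,0],[0.1,-1,0,0,0,0],[0.1,-1,0,0,0,0],[0.1,-1,0,0,0,0],[0.1,-1,0,0,0,0],[0.1,-1,0,0,0,0],[0.1,-1,0,0,0,0],[0,-0.6,0,0,0,0],[0,0,0,0,0,0],[0,0,0,0,0,0]]]'
python3 -c "
from h import *
import pickle
o=bot.get_obs();m=bot.camera_model('wrist');i=bot.camera('wrist')[...,::-1]
print(o['ee_pos'],o['tcp_rot'],o['q']);pickle.dump(m,open('w5.pkl','wb'))
cv2.imwrite('pics/w5raw.png',i);cv2.imwrite('pics/w5.png',cv2.resize(i,(800,600),interpolation=cv2.INTER_CUBIC))"
```

```text
time: 17.07
ee_pos: [0.6054, -0.081, 0.1237]
tcp_rot: [180.0, -0.2, 19.6]
wrist_force: [-0.1, 0.8, -1.3]
opening: 0.0575
grasp_force: 53.7
[ 0.60539593 -0.08100339  0.12373102] [179.96829809  -0.20098676  19.60055817] [-7.64884707e+00  1.24562813e+01  4.48628163e+00  8.18368034e+01
  6.38408619e-02  1.52750758e+02]
```

View pics/w5.png

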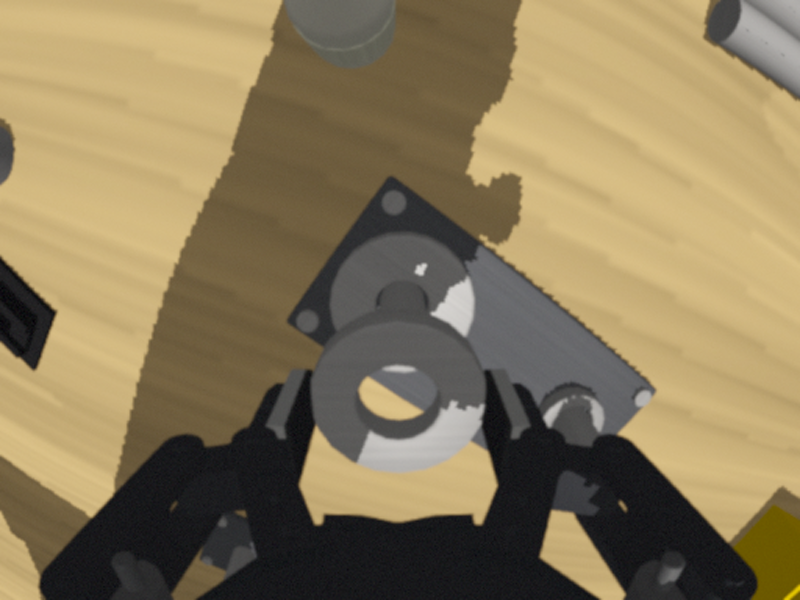

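The ring is held flat with its top face spanning columns 312–488 at about row 400. Below it the wide collar spans 330–476 with its top at row 232.

```bash
python3 - <<'E'
from h import *
import pickle
from scipy.optimize import least_squares
m=pickle.load(open('w5.pkl','rb'));k=.64
P=lambda p,z:plane(m,np.array(p)*k,z,True)[:2]
def fit(ps,z,r):
    e=np.array([P(p,z) for p in ps]);s=least_squares(lambda c:np.hypot(*(e-c).T)-r,e.mean(0));return s.x.round(4),(s.fun*1e3).round(1)
print('collar',fit([(330,303),(350,260),(403,232),(455,257),(476,300),(333,325)],.022,.038))
print('ring outer',fit([(312,390),(488,390),(322,430),(400,471),(478,430),(350,460),(450,460)],.116,.030))
print('bore',fit([(358,395),(440,395),(399,365)],.116,.014))
E
```

```text
collar (array([ 0.6068, -0.0832]), array([ 0. , -1.2,  1.4, -0.7, -0.1,  0.2]))
ring outer (array([ 0.6063, -0.0811]), array([-0.7, -0.8, -0.7, -0.4, -0.7,  0.4,  0.5]))
bore (array([ 0.6058, -0.0808]), array([-0.2, -0.2,  0.1]))
```

```bash
python3 -m crank '[[[0.02,-0.1,-0.5,0,0,0],[0,0,-0.5,0,0,0],[0,0,-0.3,0,0,0],[0,0,-0.2,0,0,0],[0,0,-0.2,0,0,0],[0,0,-0.2,0,0,0],[0,0,-0.2,0,0,0],[0,0,0,0,0,0]]]'
python3 -m crank '[[[0,0,-0.2,0,0,0],[0,0,-0.2,0,0,0],[0,0,-0.2,0,0,0],[0,0,0,0,0,0]]]'
```

```text
time: 17.78
ee_pos: [0.6056, -0.0827, 0.0808]
tcp_rot: [180.0, -0.2, 19.7]
wrist_force: [-1.0, -1.1, -1.4]
opening: 0.0576
grasp_force: 53.7
time: 18.12
ee_pos: [0.6055, -0.0828, 0.0686]
tcp_rot: [180.0, -0.1, 19.7]
wrist_force: [-0.8, -0.4, -2.3]
opening: 0.0576
grasp_force: 53.7
```

Ring is 25 mm above home with no contact.

```bash
python3 -m crank '[[[0,0,-0.2,0,0,0],[0,0,-0.2,0,0,0],[0,0,-0.2,0,0,0],[0,0,-0.2,0,0,0],[0,0,-0.15,0,0,0],[0,0,-0.1,0,0,0],[0,0,0,0,0,0],[0,0,0,0,0,0]]]'
python3 -m crank '[[[0,0,-0.05,0,0,0],[0,0,-0.05,0,0,0],[0,0,-0.05,0,0,0],[0,0,0,0,0,0]]]'
```

```text
time: 18.78
ee_pos: [0.6059, -0.0828, 0.0486]
tcp_rot: [179.9, -0.2, 19.7]
wrist_force: [0.1, 0.3, -1.9]
opening: 0.0571
grasp_force: 53.7
time: 19.12
ee_pos: [0.6058, -0.0828, 0.0455]
tcp_rot: [180.0, -0.2, 19.7]
wrist_force: [-0.5, -0.3, -2.0]
opening: 0.0573
grasp_force: 53.7
```

```bash
python3 -m crank '[[[0,0,-0.05,0,0,0],[0,0,-0.05,0,0,0],[0,0,0,0,0,0],[0,0,0,0,0,0]]]'
python3 -m crank '[[[0,0,-0.03,0,0,0],[0,0,-0.03,0,0,0],[0,0,0,0,0,0]]]'
```

```text
time: 19.45
ee_pos: [0.606, -0.0828, 0.0438]
tcp_rot: [179.9, -0.2, 19.7]
wrist_force: [0.4, 0.4, -1.5]
opening: 0.0578
grasp_force: 53.8
time: 19.7
ee_pos: [0.606, -0.0828, 0.0437]
tcp_rot: [179.9, -0.3, 19.7]
wrist_force: [-3.0, 0.1, 7.8]
opening: 0.0572
grasp_force: 54.8
```

```bash
python3 -m crank '[[[0,0,0,0,0,0],[0,0,0,0,0,0],[0,0,0,0,0,0],[0,0,0,0,0,0],[0,0,0,0,0,0],[0,0,0,0,0,0]]]' 1
python3 -m crank '[[[0,0,0.3,0,0,0],[0,0,1,0,0,0],[0,0,1,0,0,0],[0,0,1,0,0,0],[0,0,1,0,0,0],[0,0,1,0,0,0],[0,0.5,0,0,0,0.5],[0,1,0,0,0,0.5],[0,1,0,0,0,0.5],[0,1,0,0,0,0.5],[0,1,0,0,0,0.5],[0,1,0,0,0,0.5],[0,1,0,0,0,0.5],[0,1,0,0,0,0.2],[0,1,0,0,0,0],[-0.8,1,0,0,0,0],[-0.8,1,0,0,0,0],[-0.8,1,0,0,0,0],[0,0,0,0,0,0],[0,0,0,0,0,0]]]'
python3 -c "
from h import *
import pickle
o=bot.get_obs();m=bot.camera_model('wrist');i=bot.camera('wrist')[...,::-1]
print(o['ee_pos'],o['tcp_rot'],o['q']);pickle.dump(m,open('w6.pkl','wb'))
cv2.imwrite('pics/w6raw.png',i);cv2.imwrite('pics/w6.png',cv2.resize(i,(800,600),interpolation=cv2.INTER_CUBIC))"
```

```text
time: 20.2
ee_pos: [0.6059, -0.0828, 0.0424]
tcp_rot: [180.0, -0.2, 19.7]
wrist_force: [-0.2, 0.3, -0.3]
opening: 0.0855
grasp_force: 0.0
time: 21.87
ee_pos: [0.5575, 0.1482, 0.1492]
tcp_rot: [179.9, -0.3, 45.2]
wrist_force: [0.8, -0.5, 0.7]
opening: 0.0854
grasp_force: 0.0
[0.55747342 0.14820095 0.14923746] [179.92129907  -0.25133625  45.21815993] [1.48601402e+01 7.55299637e+00 1.70790398e+00 8.38982579e+01
 5.91154743e-02 1.49642285e+02]
```

View pics/w6.png

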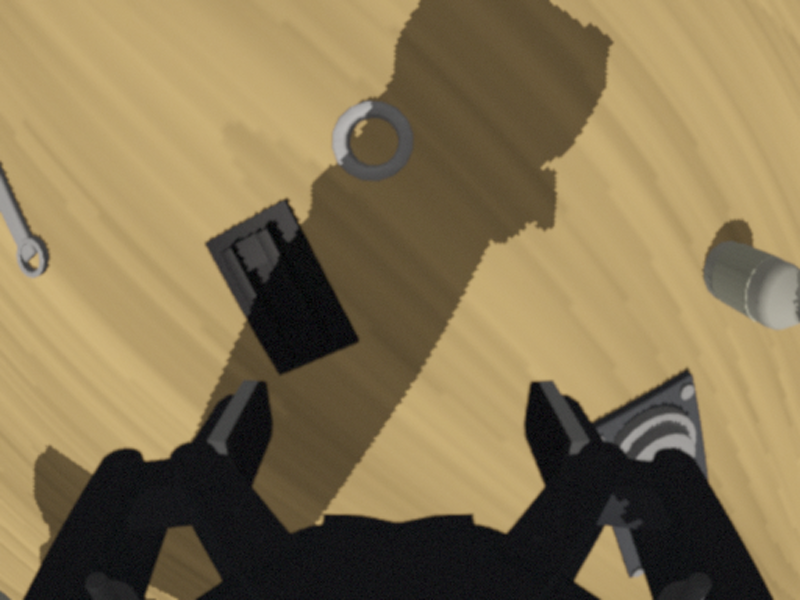

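The bushing's top face spans columns 332–412 and rows 100–181. The holder is empty, and the ring on its stack is partly visible at the lower right.

```bash
python3 - <<'E'
from h import *
import pickle
from scipy.optimize import least_squares
m=pickle.load(open('w6.pkl','rb'));w4=pickle.load(open('w4.pkl','rb'));k=.64
e=np.array([plane(m,np.array(p)*k,.024,True)[:2] for p in [(332,140),(412,140),(372,100),(372,181)]])
s=least_squares(lambda c:np.hypot(*(e-c).T)-.022,e.mean(0));print(s.x,s.fun)
c=s.x;print('from tcp (units):',(c-bot.get_obs()['ee_pos'][:2])/.02)
print(tri([ray(m,np.array((372,140))*k,True),ray(w4,np.array((228.5,48))*k,True)]))
E
```

```text
[0.6082074  0.21866692] [-0.00079706 -0.00079588 -0.00014425 -0.00017813]
from tcp (units): [2.51202414 3.55866214]
(array([0.6082547 , 0.21901559, 0.01993895]), [np.float64(0.00011102530971693725), np.float64(0.00011102530971678495)])
```

```bash
python3 -m crank '[[[0.6,0.9,-0.3,0,0,0],[0.6,0.9,-0.3,0,0,0],[0.7,0.9,-0.3,0,0,0],[0.6,0.85,-0.3,0,0,0],[0,0,-1,0,0,0],[0,0,-1,0,0,0],[0,0,-1,0,0,0],[0,0,-1,0,0,0],[0,0,-0.6,0,0,0],[0,0,-0.35,0,0,0],[0,0,0,0,0,0],[0,0,0,0,0,0],[0,0,0,0,0,0]]]'
python3 -m crank '[[[0,0,0,0,0,0],[0,0,0,0,0,0],[0,0,0,0,0,0],[0,0,0,0,0,0],[0,0,0,0,0,0],[0,0,0,0,0,0],[0,0,0,0,0,0],[0,0,0,0,0,0],[0,0,0,0,0,0],[0,0,0,0,0,0]]]' 0 50
```

```text
time: 23.0
ee_pos: [0.6087, 0.2183, 0.0269]
tcp_rot: [179.9, -0.3, 45.1]
wrist_force: [-0.1, 0.1, -0.0]
opening: 0.0851
grasp_force: 0.0
time: 23.83
ee_pos: [0.6082, 0.2184, 0.0265]
tcp_rot: [179.9, -0.3, 45.1]
wrist_force: [-1.3, -1.3, 5.6]
opening: 0.0422
grasp_force: 50.8
```

```bash
python3 -m crank '[[[0,0,0.5,0,0,0],[0,0,1,0,0,0],[0,0,1,0,0,0],[0,0,1,0,0,0],[0,0,1,0,0,0],[0,-0.5,0.7,0,0,0],[0,-1,0,0,0,0],[0,-1,0,0,0,0],[0,-1,0,0,0,0],[0,-1,0,0,0,0],[0,-1,0,0,0,0],[0,-1,0,0,0,0],[0,-1,0,0,0,0],[0,-1,0,0,0,0],[0,-1,0,0,0,0],[0,-1,0,0,0,0],[0,-1,0,0,0,0],[0,-1,0,0,0,0],[0,-1,0,0,0,0],[0,-0.7,0,0,0,0]]]'
python3 -m crank '[[[-0.1,-0.8,0,0,0,0],[0,0,0,0,0,0],[0,0,0,0,0,0]]]'
python3 -c "
from h import *
import pickle
o=bot.get_obs();m=bot.camera_model('wrist');i=bot.camera('wrist')[...,::-1]
print(o['ee_pos'],o['tcp_rot'],o['q']);pickle.dump(m,open('w7.pkl','wb'))
cv2.imwrite('pics/w7raw.png',i);cv2.imwrite('pics/w7.png',cv2.resize(i,(800,600),interpolation=cv2.INTER_CUBIC))"
```

```text
time: 25.5
ee_pos: [0.6074, -0.068, 0.1296]
tcp_rot: [179.9, -0.2, 45.0]
wrist_force: [0.5, 0.1, -1.8]
opening: 0.0418
grasp_force: 51.0
time: 25.75
ee_pos: [0.6056, -0.0826, 0.1295]
tcp_rot: [180.0, -0.2, 45.0]
wrist_force: [0.1, 0.6, -1.6]
opening: 0.0418
grasp_force: 51.0
[ 0.60563161 -0.08258036  0.12951834] [179.96477528  -0.20299521  45.01716262] [ -7.82577727  12.50835175   5.18640787  82.52737277   0.14050767
 127.15730727]
```

View pics/w7.png

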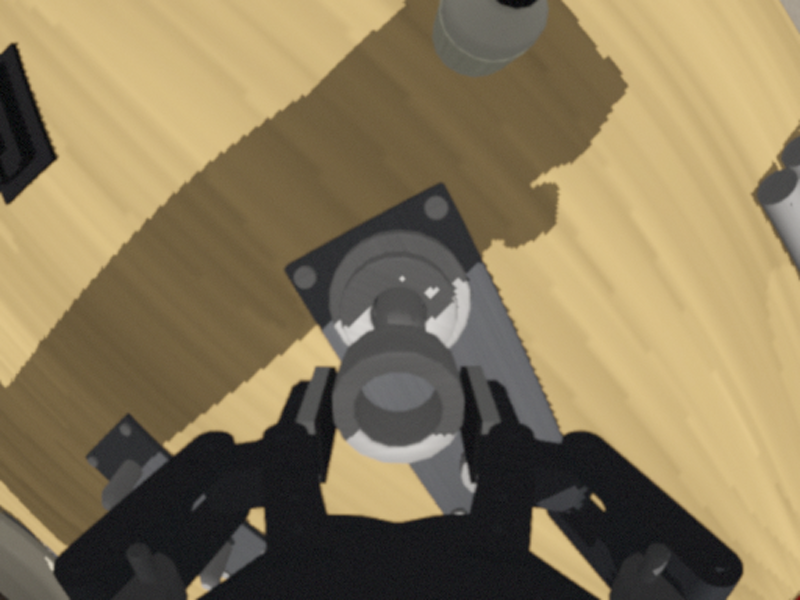

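The medium ring lies flat on the wide collar. The bushing is held level, its rim spanning columns 334–466 and down to row 462.

```bash
python3 - <<'E'
from h import *
import pickle
from scipy.optimize import least_squares
m=pickle.load(open('w7.pkl','rb'));k=.64
def fit(ps,z,r):
    e=np.array([plane(m,np.array(p)*k,z,True)[:2] for p in ps]);s=least_squares(lambda c:np.hypot(*(e-c).T)-r,e.mean(0));return s.x.round(4),(s.fun*1e3).round(1)
print('bushing',fit([(334,400),(466,400),(400,462),(350,440),(450,440)],.127,.022))
print('collar',fit([(330,296),(400,231),(470,296),(350,250),(449,250)],.022,.038))
E
python3 -m crank '[[[0.02,0,-0.4,0,0,0],[0,0,-0.4,0,0,0],[0,0,-0.3,0,0,0],[0,0,-0.2,0,0,0],[0,0,-0.2,0,0,0],[0,0,-0.2,0,0,0],[0,0,0,0,0,0]]]'
```

```text
bushing (array([ 0.6078, -0.0813]), array([-0.9, -0.9,  0.6, -0.7, -0.6]))
collar (array([ 0.6075, -0.0823]), array([-0.9,  0.1, -0.7,  0.2, -0.1]))
time: 26.38
ee_pos: [0.6059, -0.0816, 0.0944]
tcp_rot: [-180.0, -0.2, 45.1]
wrist_force: [-0.5, 0.2, -1.0]
opening: 0.042
grasp_force: 51.0
```

```bash
python3 -m crank '[[[0,-0.04,-0.2,0,0,0],[0,0,-0.2,0,0,0],[0,0,-0.2,0,0,0],[0,0,-0.2,0,0,0],[0,0,-0.2,0,0,0],[0,0,0,0,0,0],[0,0,0,0,0,0]]]'
python3 -m crank '[[[0,0,-0.15,0,0,0],[0,0,-0.1,0,0,0],[0,0,-0.1,0,0,0],[0,0,0,0,0,0],[0,0,0,0,0,0]]]'
```

```text
time: 26.97
ee_pos: [0.6061, -0.0825, 0.0752]
tcp_rot: [180.0, -0.2, 45.1]
wrist_force: [0.1, -0.3, 0.0]
opening: 0.0419
grasp_force: 51.0
time: 27.38
ee_pos: [0.6062, -0.0826, 0.0683]
tcp_rot: [180.0, -0.2, 45.1]
wrist_force: [-0.8, 0.5, -1.9]
opening: 0.0424
grasp_force: 51.0
```

```bash
python3 -m crank '[[[0,0,-0.08,0,0,0],[0,0,-0.08,0,0,0],[0,0,-0.06,0,0,0],[0,0,0,0,0,0],[0,0,0,0,0,0]]]'
python3 -m crank '[[[0,0,-0.05,0,0,0],[0,0,-0.03,0,0,0],[0,0,0,0,0,0],[0,0,0,0,0,0]]]'
```

```text
time: 27.8
ee_pos: [0.6062, -0.0826, 0.064]
tcp_rot: [180.0, -0.2, 45.1]
wrist_force: [-0.0, -0.3, -1.1]
opening: 0.042
grasp_force: 51.0
time: 28.13
ee_pos: [0.6064, -0.0826, 0.0626]
tcp_rot: [179.9, -0.2, 45.1]
wrist_force: [-0.3, -0.5, 0.2]
opening: 0.0416
grasp_force: 51.1
```

```bash
python3 -m crank '[[[0,0,-0.04,0,0,0],[0,0,-0.03,0,0,0],[0,0,0,0,0,0],[0,0,0,0,0,0]]]'
```

```text
time: 28.47
ee_pos: [0.6064, -0.0826, 0.0625]
tcp_rot: [179.9, -0.2, 45.1]
wrist_force: [-3.5, 0.4, 9.3]
opening: 0.0419
grasp_force: 52.0
```

Contact came at exactly the predicted height. I'll let go, rise and look.

```bash
python3 -m crank '[[[0,0,0,0,0,0],[0,0,0,0,0,0],[0,0,0,0,0,0],[0,0,0,0,0,0],[0,0,0,0,0,0],[0,0,0,0,0,0],[0,0,0,0,0,0]]]' 1
python3 -m crank '[[[0,0,0.3,0,0,0],[0,0,1,0,0,0],[0,0,1,0,0,0],[0,0,1,0,0,0],[0,0,1,0,0,0],[-1,0,1,0,0,0],[-1,0,1,0,0,0],[-1,0,0,0,0,0],[-1,0,0,0,0,0],[-1,0,0,0,0,0],[0,0,0,0,0,0],[0,0,0,0,0,0]]]'
python3 -c "
from h import *
a=bot.camera('wrist')[...,::-1];b=bot.camera('scene')[150:278,90:260,::-1];t=bot.camera('top')[120:248,180:350,::-1]
z=lambda x,s:cv2.resize(x,s,interpolation=cv2.INTER_CUBIC)
cv2.imwrite('pics/end.png',np.hstack([z(a,(400,300)),z(b,(398,300))]) )"
```

```text
time: 29.05
ee_pos: [0.6063, -0.0826, 0.061]
tcp_rot: [180.0, -0.2, 45.1]
wrist_force: [-0.8, -0.6, -0.2]
opening: 0.0852
grasp_force: 0.0
time: 30.05
ee_pos: [0.5061, -0.0827, 0.1881]
tcp_rot: [179.9, -0.3, 45.1]
wrist_force: [0.4, 0.3, -0.5]
opening: 0.0856
grasp_force: 0.0
```

View pics/end.png

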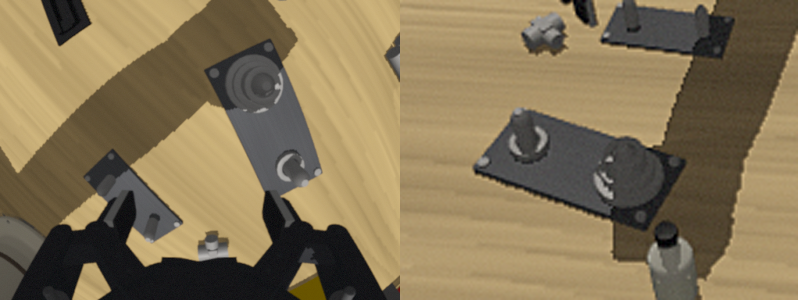

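The picture shows the stack seated on the left-hand post: the wrist half at (255,85), the scene half at (628,178), with the post tip standing clear above it. The narrow collar, bottle and elbow are where they were.

```bash
python3 -c "
from workcell import bot
print(bot.job_done())"
```

```text
the job is handed in; nothing more can be done
None
```

The job is handed in at about 30 s of robot time: the medium ring and then the bushing were guided down the wide-collar post until each met contact at its predicted home height, both were let go, and I moved none of the bystanders.

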